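# Close the pig mould and hold it for banding

### The job

The clay pig just out of its plaster mould still stands on the closing board between the two mould halves: set it down standing on the round plaster bat with the other animals, without dropping it and leaving the other animals and the little bottle where they are. Then bring the loose mould half gently along the board up to the half that stands against the fence, so that the locating nubs go home and the seam closes right up, and press it there with a steady push of about 14 newtons while I put the bands round. Finish while still holding that push: do not let go.

Things in the scene. Friction and masses are not known exactly. Their poses are not given: they have to be found in the camera images.
- jig: Closing board, fixed: plywood base 180 (x) x 380 (y) mm, 15 mm thick, origin at the centre of its underside, z up. Across its +y end stands a slatted wooden fence, 150 mm long, 62 mm above the base, face at y = +133 mm. Two cleats (x = +-34 to +-46, y = 99 to 133, 16 mm above the base) leave the far mould half 2 mm side play. The mould closes along +y.
- mould_a: Mould half at the fence: loose white plaster block 64 (x) x 40 (y) x 68 mm tall, 0.24 kg, its back (+y) flat against the fence, between the cleats. Its face (-y) has the hollow of half a pig and two round tapered nubs, 13 mm across, 5 mm high, at (x, z) = (-20, 11) and (20, 57) mm. Origin: centre of its underside; axes as the board's.
- mould_b: Loose mould half: white plaster block 64 (x) x 40 (y) x 68 mm tall, about 0.22 kg (varies), upright on the board, beyond the pig as seen from the fence, a little off line and turned. Face (+y): the matching hollow and two sockets 16 mm wide, 7 mm deep (the nubs have 1.5 mm play). Sides (x = +-32 mm) and back are flat. Origin: centre of its underside.
- face_a (a point): Middle of mould_a's joint face, 34 mm above its underside (y = -20 mm of mould_a); axes as mould_a. The nubs find the sockets from about 3 mm off line.
- face_b (a point): Middle of mould_b's joint face, 34 mm above its underside (y = +20 mm of mould_b); axes as mould_b. With the mould closed it coincides with face_a, axes parallel: the origins of the halves are then 40 mm apart.
- back_b (a point): Middle of mould_b's back, 34 mm above its underside (y = -20 mm of mould_b). Sliding the half along the board costs a few newtons of drag, more if the gripper bears down on it; what counts is the push that reaches the other half.
- pig: White clay pig to clear away, 48 mm long (x, nose to +x), 36 mm tall, 25 g, standing on the board between the halves, 50 mm or more free on either side. Body: a round-ended barrel along x, 24 mm thick, axis 20 mm above its feet: pinch it across y there, near the origin. Origin: between its feet, at the ground; z up.
- bat: Round white plaster bat, 250 mm across, resting on two battens, its flat top 38 mm above the table; fixed. Origin: on the table under its centre.
- bat_free (a point): Middle of the free patch on the bat's top, 55 mm from the bat's centre (at its -y): nothing else stands within 80 mm of it. The pig may stand anywhere on the bat, any way round.
- elephant: Small white elephant on the bat. About 56 x 25 mm, 39 mm tall. Bystander: leave it alone. Origin: centre of its underside.
- dog: Small white dog on the bat. About 56 x 25 mm, 42 mm tall. Bystander: leave it alone. Origin: centre of its underside.
- turtle: Small white turtle on the bat. About 47 x 38 mm, 34 mm tall. Bystander: leave it alone. Origin: centre of its underside.
- glue: Small white bottle, 32 mm across, 75 mm tall, on a near corner of the closing board (at its -y end). Bystander: leave it alone. Origin: centre of its underside.
Mind the look-alikes: they are no part of the job. What is shaped like the mould_a but turquoise is not meant. Leave any blue look-alike of the mould_b alone.

How it is judged:
By the outcome, as a careful person would: the job done as asked, in the order asked, and still so for the second after the job is handed in, while the arm keeps its last pose, push and grip.
It also fails if it takes over 64 s, if anything falls off the work surface, if the arm or the gripper's body presses on something with over 40 N, if the wrist force passes 120 N, or if a joint passes its speed limit or range.

### The arm

A 6-joint arm with a two-finger parallel gripper is mounted at the origin on the work surface. World frame = base frame: x ahead of the robot, y to its left, z up, the work surface at z = 0. Lengths are in m, angles in rad, forces in N, time in s.
With the tool pointing down it reaches from about 0.3 to 0.775 m from the base axis. Payload 14.6 kg.
Tool frame: the origin (TCP) lies at the very end of the fingers, on their centre line; the grasp point (between the pads) lies 19 mm behind it; z points along the fingers, y is the line along which they close (so a half turn about z gives the same grasp; the last joint's range is limited). The gripper opens to 94 mm and grips with 3 to 60 N. Pads are 16 mm wide; open, the fingers measure 119 mm over their backs; the gripper's body (75 mm by 177 mm) begins 78 mm behind the grasp point.
Start: joints at [1.222, 0.3, 1.521, -0, 1.321, -0.067], TCP at [0.153, 0.528, 0.205] pointing down, gripper open.
Joint ranges: [-3.03, 3.03], [-0.79, 2.21], [0.23, 2.52], [-1.04, 4.18], [0, 3.07], [-2.55, 2.55]. Speed limits (rad/s): [2.22, 2.22, 2.57, 3.14, 3.14, 3.14].

### API

Orientations are given as [roll, pitch, yaw] about the fixed x, y, z axes, in that order (R = Rz(yaw) Ry(pitch) Rx(roll)).
In Python, from station import ctrl gives the robot as it stands. The module is installed in compiled form; this text tells all that it offers.
- The arm moves only by the tool step_arm, never from a script. Its argument "deltas" is a list of rows, each an object with "dp": the shift along the tool's x, y, z scaled (see below), a list of three; "twist": the turn about the tool's z scaled (see below). In form: [{"dp": [tx, ty, tz], "twist": twist}, ...]. A call has 1 to 12 rows; each row shifts and turns the commanded pose from where the row before left it, along the tool's axes as they then stand; what a row does not reach is not made up. The controller multiplies each number of a shift by 0.04 m and each number of a turn by 4 degrees. A row lasts 1/10 s, in which the tool goes at most 50 mm and 8.59 degrees, less where a joint would pass 70% of its speed; a pose out of reach is approached as far as the arm can. A call with a number of a shift or a turn outside -1 to 1 is refused whole. A call with a gripper value outside its range is refused whole. "gripper" is the opening, from -1 (shut) to 1 (fully open), set as the call begins (left out, the last holds). The fingers move at their own pace and stop on an object; "squeeze" is the grip in N (left out, the last holds). Time passes only in rows, so rows that do not move let the fingers close. It gives the time, the measured TCP pose, the force, the opening and the grip force at its end, in the units of the state.
- ctrl.get_obs(): the state, without advancing time (a new reading comes with each control period).
- ctrl.camera(name): name is "scene" or "top" or "wrist"; returns (picture, depth): 400x640x3 uint8, red, green, blue; 400x640 float32, m along the optical axis (not along the pixel's ray), 0 where there is no reading.
- ctrl.get_calibration(name): a dict with "fx", "fy", "cx", "cy" (pixels), "world_to_cam" (4x4, takes a point from world to camera coordinates); the wrist camera has in their place "hand_eye" (4x4, takes a point from camera to tool coordinates, whose origin is the TCP and whose axes are the flange's). Camera axes: x right, y down, z forward; pixel columns grow to the right and rows downward; lengths in m; the calibration is good to about 2 mm. The wrist camera is an equidistant fisheye: a pixel r from the principal point sees the ray r / f radians off the axis. A picture is of the moment at which its call begins: read the wrist's pose just before it. get_calibration takes no time and is no camera call.
- ctrl.hand_in(): hands the job in; it is judged then, once.
Trained networks look in the newest picture that a camera, given by its name, has taken for a name from the list of things; names that differ only in an ending like _2 or _b are one class to them, and where a whole thing is asked for, a point or a joint stands for the part that bears it (a point fixed in the world has none). Each returns a list of dicts, best first, with "conf" (0 to 1); they miss things now and then, are a little off and sometimes report something else, mostly with a low value. They report only what shows in the picture. A call takes as long as a camera call. They do not tell look-alikes from the thing itself.
- ctrl.spot_in(camera, label): "rect" ([left, top, right, bottom] as shares, 0 to 1, of the picture: columns of its width, rows of its height, round what is visible of it).
- ctrl.cut_out(camera, label): "pixels" (400x640 bool, what is visible of it) and "rect" ([left, top, right, bottom] as shares, 0 to 1, of the picture: columns of its width, rows of its height, round what is visible of it).
The state is a dict: "time_s": time; "qpos": joint angles; "joint_vel": joint speeds; "tau": joint torques, N m; "ee_pos": TCP position; "eef_rot": TCP orientation; "force": force on the tool from outside, world axes, zero at the start; "moment": the same for the moment, N m; "grip_width": finger opening in m; "grip_force": force on a finger pad.
Only numpy, scipy, OpenCV 4.12 (cv2) and the standard library are available. Lean on these libraries where they do the work, as an engineer would, in place of code of your own. Each camera call takes 0.05 s, during which the arm holds its last target. There are 200 camera calls.

## Working session

There is one attempt and no reset: what is moved stays moved. The work goes in short steps, Python scripts to look and compute and a tool call to move; the robot and the scene stay as the last step left them, time stands still between calls to the robot, and variables do not carry over. Pictures are saved under pics/ and viewed, at most 10 in all, crops included, and the job is handed in when it is done.

Besides the shell and the picture viewer there is one more tool, called after "Emit:" as name(argument=value, ...) on one line, values as JSON. step_arm: Moves the arm, as the interface text tells. Its arguments: {"type":"object","properties":{"deltas":{"type":"array"},"gripper":{"type":"number"},"squeeze":{"type":"number"}},"required":["deltas"]}

```bash
mkdir -p pics; cat > h.py <<'E'
import numpy as np, cv2
from station import ctrl
from scipy.spatial.transform import Rotation as R
def save(img,n): cv2.imwrite('pics/'+n,cv2.cvtColor(img,cv2.COLOR_RGB2BGR))
def tool():
    o=ctrl.get_obs(); T=np.eye(4); T[:3,:3]=R.from_euler('xyz',o['eef_rot']).as_matrix(); T[:3,3]=o['ee_pos']; return T
def pts(cam,depth,T=None):
    c=ctrl.get_calibration(cam); v,u=np.mgrid[0:400,0:640]
    x=(u-c['cx'])/c['fx'];y=(v-c['cy'])/c['fy']
    if cam=='wrist':
        r=np.hypot(x,y)+1e-9; k=np.tan(np.minimum(r,1.5))/r; x=x*k;y=y*k; M=T@np.array(c['hand_eye'])
    else: M=np.linalg.inv(np.array(c['world_to_cam']))
    P=np.stack([x*depth,y*depth,depth,np.ones_like(depth)],-1)
    P=(P@M.T)[...,:3]; P[depth<=0]=np.nan; return P
E
python3 - <<'E'
from h import *
o=ctrl.get_obs(); print({k:np.round(v,3) for k,v in o.items()})
for n in ['scene','top']:
    im,d=ctrl.camera(n); save(im,n+'1.png'); P=pts(n,d); np.save(n+'P.npy',P); 
    for l in ['jig','mould_a','mould_b','pig','bat','elephant','dog','turtle','glue']:
        for r in ctrl.cut_out(n,l)[:3]:
            m=r['pixels']; print(n,l,round(r['conf'],2),(np.array(r['rect'])*[640,400,640,400]).astype(int),np.round(np.nanmedian(P[m],0),3), np.round(np.nanpercentile(P[m],98,axis=0),3))
T=tool(); im,d=ctrl.camera('wrist'); save(im,'wrist1.png')
print(ctrl.get_calibration('wrist'))
E
```

```text
{'time_s': np.float64(0.0), 'qpos': array([ 1.222,  0.3  ,  1.522, -0.   ,  1.321, -0.067]), 'joint_vel': array([ 0.001, -0.001,  0.001,  0.003,  0.   ,  0.002]), 'tau': array([-1.0000e-03, -5.3182e+01, -3.5271e+01,  7.1000e-02,  2.5000e-02,
       -0.0000e+00]), 'ee_pos': array([0.153, 0.528, 0.205]), 'eef_rot': array([-3.14, -0.  ,  2.86]), 'force': array([-1.042,  0.71 ,  0.62 ]), 'moment': array([-0.027,  0.01 ,  0.019]), 'grip_force': np.float64(0.0), 'grip_width': np.float64(0.094)}
scene jig 0.66 [173 187 323 258] [ 0.611 -0.226  0.017] [ 0.706 -0.053  0.08 ]
scene mould_a 0.81 [327 242 342 285] [ 0.824 -0.086  0.065] [ 0.837 -0.054  0.072]
scene mould_a 0.76 [205 157 228 191] [ 0.373 -0.265  0.057] [ 0.378 -0.245  0.072]
scene mould_a 0.73 [280 198 295 227] [ 0.637 -0.127  0.083] [ 0.648 -0.102  0.087]
scene mould_b 0.81 [327 242 342 285] [ 0.824 -0.086  0.065] [ 0.837 -0.054  0.072]
scene mould_b 0.76 [205 157 228 191] [ 0.373 -0.265  0.057] [ 0.378 -0.245  0.072]
scene mould_b 0.73 [280 198 295 227] [ 0.637 -0.127  0.083] [ 0.648 -0.102  0.087]
scene pig 0.41 [251 212 256 2
[... 1348 characters left out ...]
 [0.613 0.15  0.082]
top turtle 0.7 [239 208 257 230] [0.515 0.144 0.069] [0.534 0.16  0.075]
top glue 0.6 [488 179 513 196] [ 0.591 -0.4    0.065] [ 0.606 -0.392  0.092]
top glue 0.16 [165 151 271 261] [0.544 0.215 0.04 ] [0.661 0.324 0.043]
{'fx': 309.70691628693146, 'fy': 309.70691628693146, 'cx': 319.1046749247988, 'cy': 200.92486583153553, 'hand_eye': array([[-5.03368260e-04, -9.59263566e-01, -2.82512226e-01,
         8.21999551e-02],
       [ 9.99999659e-01, -2.97882115e-04, -7.70305173e-04,
         1.91823360e-04],
       [ 6.54770347e-04, -2.82512517e-01,  9.59263389e-01,
        -1.79168300e-01],
       [ 0.00000000e+00,  0.00000000e+00,  0.00000000e+00,
         1.00000000e+00]])}
```

```bash
python3 - <<'E'
import cv2
a=cv2.imread('pics/top1.png')
cv2.imwrite('pics/topc.png',cv2.resize(a[70:280,150:530],None,fx=2.1,fy=2.1,interpolation=cv2.INTER_CUBIC))
E
```

```text
(no output)
```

View pics/topc.png

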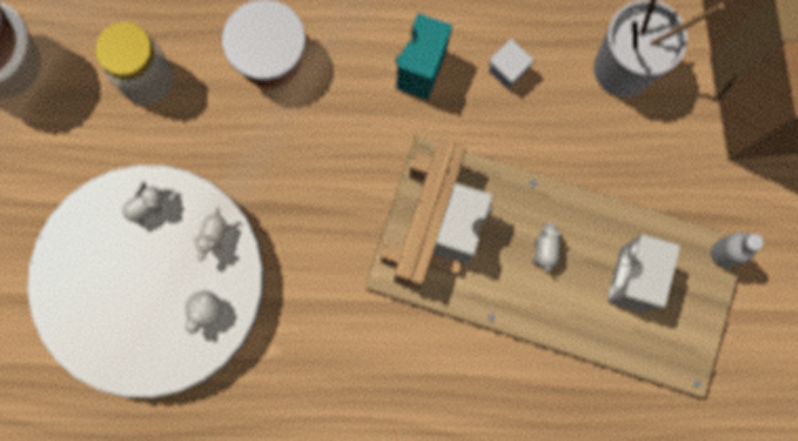

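View pics/scene1.png

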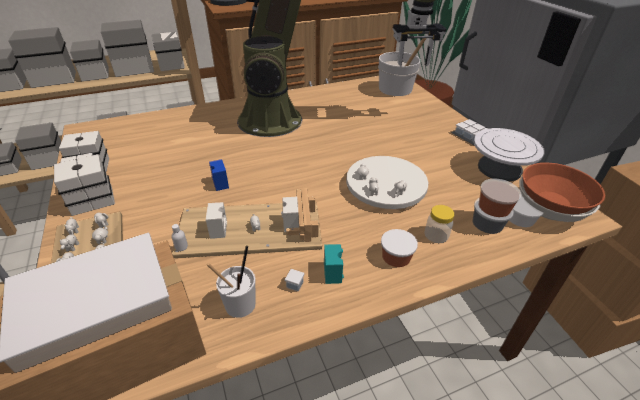

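The top crop shows the closing board with the fence at (430,210), the white mould half against it at (465,220), the pig at (548,248), the loose half at (645,270) and the bottle at (737,250). On the bat at left, the animals stand at (150,205), (212,235) and (205,310), so its left part is free.

Candidates, in the same top crop unless noted:
- **Turquoise block**, (425,55), off the board: a look-alike of mould_a, so not meant.
- **Blue block**, scene (219,175), off the board: a look-alike of mould_b, so not meant.
- **White half at the fence**, (465,220): this is mould_a.
- **White half beyond the pig**, (645,270), on the board: this fits mould_b.

The crop confirms both white blocks. Next I measure.

```bash
cat >> h.py <<'E'
def rect(P,m,lo,hi):
    Q=P[m]; Q=Q[np.isfinite(Q).all(1)]; Q=Q[(Q[:,2]>lo)&(Q[:,2]<hi)]
    (c,s,a)=cv2.minAreaRect((Q[:,:2]*1000).astype(np.float32)); return np.round(c,1),np.round(s,1),round(a,1),len(Q),round(np.median(Q[:,2])*1000,1)
E
python3 - <<'E'
from h import *
for n in ['top','scene']:
    im,d=ctrl.camera(n); P=pts(n,d)
    def big(x0,x1,y0,y1): return (P[...,0]>x0)&(P[...,0]<x1)&(P[...,1]>y0)&(P[...,1]<y1)
    print(n,'board',rect(P,big(.4,.72,-.45,-.02),.011,.022))
    print('A top',rect(P,big(.55,.66,-.17,-.1),.076,.095))
    print('fence+A',rect(P,big(.54,.70,-.17,-.04),.07,.095))
    print('B top',rect(P,big(.5,.66,-.36,-.25),.076,.095))
    print('pig',rect(P,big(.55,.65,-.245,-.18),.028,.07))
    print('bat',rect(P,big(.35,.75,.05,.4),.034,.046))
T=tool(); print(np.round(T,3))
E
```

```text
top board (array([ 626.8, -242.1]), array([380.5, 279.7]), 73.4, 9777, np.float64(16.4))
A top (array([ 617.7, -123.7]), array([49.6, 81. ]), 85.6, 558, np.float64(84.5))
fence+A (array([ 615.7, -107.9]), array([ 74.8, 150.3]), 72.8, 1525, np.float64(79.1))
B top (array([ 564.3, -308. ]), array([41. , 64.8]), 74.5, 587, np.float64(84.2))
pig (array([ 593. , -213.5]), array([23.3, 50.2]), 80.3, 201, np.float64(46.6))
bat (array([549.8, 212.8]), array([247.6, 247.4]), 28.2, 8905, np.float64(40.0))
scene board (array([ 579.3, -230. ]), array([380.7, 185.9]), 73.0, 4623, np.float64(17.3))
A top (array([ 617. , -125.2]), array([84.6, 49.5]), 0.1, 300, np.float64(84.5))
fence+A (array([ 615.4, -108.8]), array([ 73.6, 155. ]), 72.9, 759, np.float64(79.3))
B top (array([ 564.6, -309.6]), array([40.4, 67.7]), 75.1, 297, np.float64(85.1))
pig (array([ 592.9, -215.5]), array([22.8, 52.3]), 85.0, 109, np.float64(46.3))
bat (array([552.1, 211.2]), array([245.4, 251.3]), 65.5, 2811, np.float64(40.2))
[[-0.961  0.278  0.     0.153]
 [ 0.278  0.961 -0.     0.528]
 [-0.    -0.    -1.     0.205]
 [ 0.     0.     0.     1.   ]]
```

Emit:
step_arm(deltas=[{"dp":[-0.4,-0.4,0]},{"dp":[-0.8,-0.75,0]},{"dp":[-0.8,-0.75,0]},{"dp":[-0.8,-0.75,0]},{"dp":[-0.8,-0.75,0]},{"dp":[-0.8,-0.75,0]},{"dp":[-0.8,-0.75,0]},{"dp":[-0.8,-0.75,0]},{"dp":[-0.8,-0.75,0]},{"dp":[-0.8,-0.75,0]},{"dp":[-0.8,-0.75,0]},{"dp":[-0.8,-0.75,0]}])

```text
invalid input at $.deltas[0]: expected keys dp, twist
```

Emit:
step_arm(deltas=[{"dp":[-0.8,-0.75,0]},{"dp":[-0.8,-0.75,0]},{"dp":[-0.8,-0.75,0]},{"dp":[-0.8,-0.75,0]},{"dp":[-0.8,-0.75,0]},{"dp":[-0.8,-0.75,0]},{"dp":[-0.8,-0.75,0]},{"dp":[-0.8,-0.75,0]},{"dp":[-0.1,-0.1,0]},{"dp":[0,0,0]}])

```text
invalid input at $.deltas[0]: expected keys dp, twist
```

Emit:
step_arm(deltas=[{"dp":[-0.4,-0.4,0],"twist":0},{"dp":[-0.8,-0.75,0],"twist":0},{"dp":[-0.8,-0.75,0],"twist":0},{"dp":[-0.8,-0.75,0],"twist":0},{"dp":[-0.8,-0.75,0],"twist":0},{"dp":[-0.8,-0.75,0],"twist":0},{"dp":[-0.8,-0.75,0],"twist":0},{"dp":[-0.8,-0.75,0],"twist":0},{"dp":[-0.8,-0.75,0],"twist":0},{"dp":[-0.8,-0.75,0],"twist":0},{"dp":[-0.8,-0.75,0],"twist":0}])

```text
time_s: 2.25
ee_pos: [0.3884, 0.1296, 0.2057]
eef_rot: [3.141, 0.001, 2.86]
force: [1.5, 0.6, 0.6]
grip_width: 0.0941
grip_force: 0.0
```

Emit:
step_arm(deltas=[{"dp":[-0.8,-0.75,0],"twist":0},{"dp":[-0.8,-0.75,0],"twist":0},{"dp":[-0.8,-0.75,0],"twist":0},{"dp":[-0.8,-0.75,0],"twist":0},{"dp":[-0.8,-0.75,0],"twist":0},{"dp":[-0.8,-0.75,0],"twist":0},{"dp":[-0.8,-0.75,0],"twist":0},{"dp":[-0.8,-0.75,0],"twist":0},{"dp":[-0.4,-0.3,0],"twist":0},{"dp":[0,0,0],"twist":0},{"dp":[0,0,0],"twist":0}])

```text
time_s: 3.35
ee_pos: [0.5788, -0.1862, 0.205]
eef_rot: [3.141, -0.001, 2.859]
force: [-0.2, 0.0, -0.3]
grip_width: 0.0941
grip_force: 0.0
```

```bash
cat > look.py <<'E'
from h import *
import sys
n=sys.argv[1]; o=ctrl.get_obs(); print(o['time_s'],np.round(o['ee_pos'],4),np.round(o['eef_rot'],4),np.round(o['qpos'],2),np.round(o['force'],2))
T=tool(); im,d=ctrl.camera('wrist'); save(im,n+'.png'); P=pts('wrist',d,T); np.save('P_'+n+'.npy',P)
def big(x0,x1,y0,y1): return (P[...,0]>x0)&(P[...,0]<x1)&(P[...,1]>y0)&(P[...,1]<y1)
def tryp(l,*a):
    try: print(l,rect(P,*a))
    except Exception as e: print(l,'none')
tryp('A',big(.55,.66,-.17,-.1),.080,.095)
tryp('fence',big(.54,.70,-.17,-.04),.07,.0795)
tryp('B',big(.5,.66,-.36,-.16),.079,.095)
tryp('board',big(.4,.72,-.45,-.02),.011,.020)
if len(sys.argv)<3: tryp('pig',big(.55,.65,-.245,-.18),.030,.07)
E
python3 look.py w2
```

```text
3.35 [ 0.5788 -0.1862  0.205 ] [ 3.1414e+00 -8.0000e-04  2.8595e+00] [-0.37  0.43  1.34  0.    1.37 -1.66] [-0.16  0.01 -0.25]
A (array([ 612.1, -120.6]), array([40.2, 64.8]), 74.6, 1913, np.float64(82.9))
fence (array([ 605.5, -104.7]), array([ 75.1, 127.9]), 73.2, 2836, np.float64(76.1))
B (array([ 564.5, -308.5]), array([41.4, 65.6]), 75.5, 1860, np.float64(83.0))
board (array([ 580.1, -228.2]), array([379.9, 181.1]), 73.2, 26351, np.float64(15.0))
pig (array([ 593. , -213.8]), array([24.1, 51.1]), 84.4, 707, np.float64(44.9))
```

View pics/w2.png

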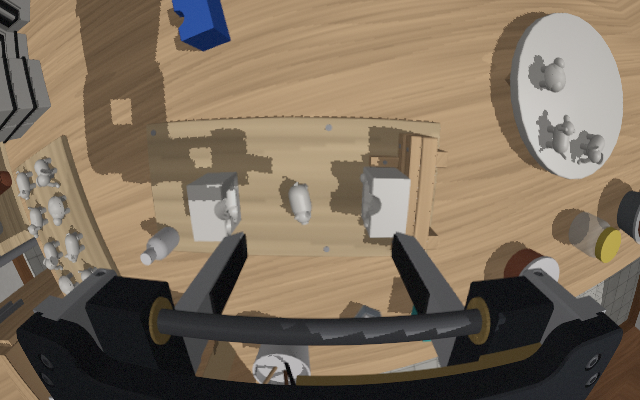

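The wrist view shows the pig at (300,203) between the loose half (212,208) and the fence half (387,203), with the blue look-alike off the board at (203,22). Now I go down to the pig.

Emit:
step_arm(deltas=[{"dp":[-0.53,-0.56,0],"twist":0},{"dp":[0,0,0.3],"twist":-1},{"dp":[0,0,0.6],"twist":-1},{"dp":[0,0,0.7],"twist":0},{"dp":[0,0,0.7],"twist":0},{"dp":[0,0,0.7],"twist":0},{"dp":[0,0,0.5],"twist":0},{"dp":[0,0,0],"twist":0},{"dp":[0,0,0],"twist":0}], gripper=0.28)

```text
time_s: 4.3
ee_pos: [0.5934, -0.2132, 0.0665]
eef_rot: [-3.141, 0.001, 3.0]
force: [1.6, 0.1, 1.1]
grip_width: 0.0602
grip_force: 0.0
```

```bash
python3 look.py w3
```

```text
4.3 [ 0.5934 -0.2132  0.0665] [-3.1414e+00  7.0000e-04  3.0002e+00] [-0.4   0.61  1.41  0.    1.12 -1.83] [1.56 0.07 1.08]
A (array([ 606.6, -118.6]), array([40.6, 52. ]), 73.4, 3243, np.float64(82.9))
fence (array([595.5, -99.7]), array([ 75.4, 108.1]), 70.7, 5236, np.float64(76.1))
B (array([ 580.4, -250.8]), array([160.7,  65. ]), 74.6, 5776, np.float64(83.0))
board (array([ 579.9, -228.1]), array([381.2, 180.6]), 73.2, 53702, np.float64(15.0))
pig (array([ 591.6, -212.3]), array([49.9, 60.6]), 26.1, 1860, np.float64(45.1))
```

View pics/w3.png

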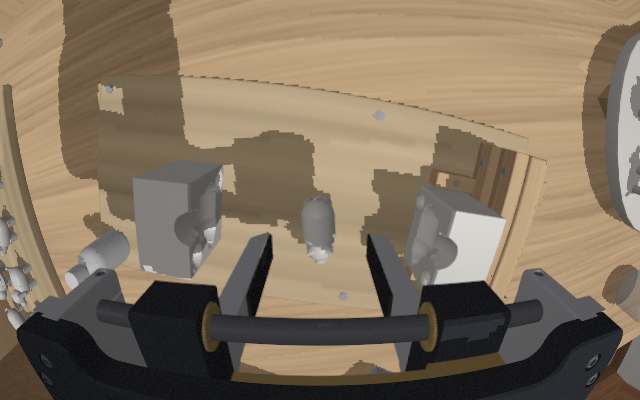

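The pig at (318,228) is centred between the fingers and lined up with them. I lower and pinch gently.

Emit:
step_arm(deltas=[{"dp":[0,0,0.5],"twist":0},{"dp":[0,0,0.4],"twist":0},{"dp":[0,0,0.25],"twist":0},{"dp":[0,0,0.05],"twist":0},{"dp":[0,0,0],"twist":0}])

```text
time_s: 4.85
ee_pos: [0.5932, -0.2138, 0.0176]
eef_rot: [3.142, -0.0, 2.999]
force: [0.3, 0.6, 0.2]
grip_width: 0.06
grip_force: 0.0
```

Emit:
step_arm(deltas=[{"dp":[0,0,0],"twist":0},{"dp":[0,0,0],"twist":0},{"dp":[0,0,0],"twist":0},{"dp":[0,0,0],"twist":0},{"dp":[0,0,0],"twist":0},{"dp":[0,0,0],"twist":0}], gripper=-1, squeeze=6)

```text
time_s: 5.45
ee_pos: [0.5932, -0.2138, 0.0176]
eef_rot: [-3.142, 0.0, 2.999]
force: [0.2, -0.1, 0.8]
grip_width: 0.024
grip_force: 5.9
```

Emit:
step_arm(deltas=[{"dp":[0,0,-0.2],"twist":0},{"dp":[0,0,-0.6],"twist":0},{"dp":[0,0,-0.9],"twist":0},{"dp":[0,0,-0.9],"twist":0},{"dp":[0,0,-0.7],"twist":0},{"dp":[0,0.2,-0.2],"twist":0},{"dp":[0.2,0.5,0],"twist":0},{"dp":[0.25,0.8,0],"twist":0},{"dp":[0.25,0.8,0],"twist":0},{"dp":[0.25,0.8,0],"twist":0},{"dp":[0.25,0.8,0],"twist":0},{"dp":[0.25,0.8,0],"twist":0}])

```text
time_s: 6.65
ee_pos: [0.5615, -0.0177, 0.1566]
eef_rot: [3.142, -0.001, 2.999]
force: [0.3, -0.1, -0.2]
grip_width: 0.024
grip_force: 5.9
```

Emit:
step_arm(deltas=[{"dp":[0.25,0.8,0],"twist":0},{"dp":[0.25,0.8,0],"twist":0},{"dp":[0.25,0.8,0],"twist":0},{"dp":[0.25,0.8,0],"twist":0},{"dp":[0.25,0.8,0],"twist":0},{"dp":[0.25,0.8,0],"twist":0},{"dp":[0.25,0.8,0],"twist":0},{"dp":[0.1,0.8,0],"twist":0},{"dp":[0,0.45,0],"twist":0},{"dp":[0,0,0],"twist":0},{"dp":[0,0,0],"twist":0}])

```text
time_s: 7.75
ee_pos: [0.5274, 0.2621, 0.1566]
eef_rot: [-3.141, -0.001, 3.0]
force: [0.4, -0.5, -0.7]
grip_width: 0.0239
grip_force: 5.9
```

```bash
python3 - <<'E'
from h import *
o=ctrl.get_obs();print(np.round(o['ee_pos'],4),np.round(o['qpos'],2),o['grip_width'])
T=tool(); im,d=ctrl.camera('wrist'); save(im,'w4.png'); P=pts('wrist',d,T)
m=(np.hypot(P[...,0]-.55,P[...,1]-.2125)<.125)
print('bat',rect(P,m,.034,.043))
print('patch z',[round(np.nanmedian(P[(np.hypot(P[...,0]-x,P[...,1]-y)<.015)&(P[...,2]<.05)][:,2])*1000,1) for x,y in [(.53,.26),(.5,.26),(.49,.23),(.55,.29),(.50,.22)]])
for l in ['elephant','dog','turtle']:
    for r in ctrl.cut_out('wrist',l)[:2]: print(l,round(r['conf'],2),np.round(np.nanmedian(P[r['pixels']],0),3))
h=P[m&(P[...,2]>.046)&(P[...,2]<.09)]; print('occ x,y',np.round(np.nanpercentile(h,[1,50,99],axis=0),3))
E
```

```text
[0.5274 0.2621 0.1566] [ 0.4   0.43  1.46 -0.    1.25 -1.03] 0.023921388221503324
bat (array([543.2, 217.1]), array([247.7, 233. ]), 62.6, 29033, np.float64(38.0))
patch z [np.float64(38.0), np.float64(38.1), np.float64(38.0), np.float64(37.9), np.float64(38.0)]
elephant 0.62 [0.617 0.229 0.065]
dog 0.86 [0.584 0.148 0.071]
turtle 0.93 [0.513 0.152 0.068]
occ x,y [[0.493 0.13  0.048]
 [0.524 0.15  0.068]
 [0.624 0.232 0.079]]
```

View pics/w4.png

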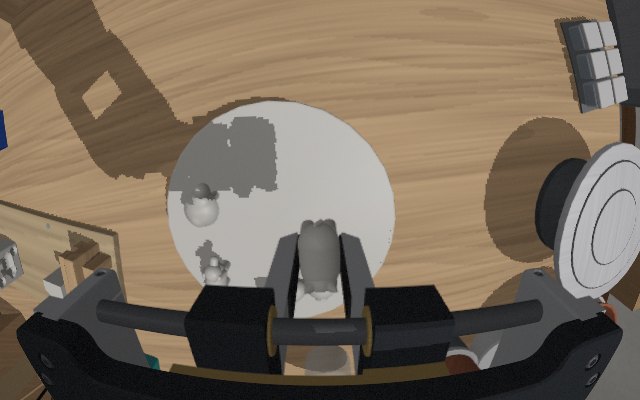

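The pig is held at (319,255) above the clear part of the bat (top at 38.0 mm). I lower it.

Emit:
step_arm(deltas=[{"dp":[0,0,0.4],"twist":0},{"dp":[0,0,0.8],"twist":0},{"dp":[0,0,0.8],"twist":0},{"dp":[0,0,0.5],"twist":0},{"dp":[0,0,0.25],"twist":0},{"dp":[0,0,0.05],"twist":0},{"dp":[0,0,0.05],"twist":0},{"dp":[0,0,0.02],"twist":0},{"dp":[0,0,0],"twist":0}])

```text
time_s: 8.85
ee_pos: [0.5283, 0.2624, 0.0434]
eef_rot: [3.141, 0.001, 2.999]
force: [0.3, 0.0, -0.5]
grip_width: 0.024
grip_force: 5.9
```

Emit:
step_arm(deltas=[{"dp":[0,0,0.015],"twist":0},{"dp":[0,0,0.01],"twist":0},{"dp":[0,0,0],"twist":0},{"dp":[0,0,0],"twist":0}])

```text
time_s: 9.25
ee_pos: [0.5279, 0.2623, 0.0417]
eef_rot: [3.142, 0.0, 2.999]
force: [0.6, -0.5, 0.6]
grip_width: 0.024
grip_force: 5.9
```

Emit:
step_arm(deltas=[{"dp":[0,0,0.015],"twist":0},{"dp":[0,0,0.01],"twist":0},{"dp":[0,0,0],"twist":0},{"dp":[0,0,0],"twist":0}])

```text
time_s: 9.65
ee_pos: [0.5279, 0.2622, 0.0407]
eef_rot: [-3.142, -0.0, 2.999]
force: [-0.6, -0.6, -0.5]
grip_width: 0.024
grip_force: 5.9
```

Emit:
step_arm(deltas=[{"dp":[0,0,0.01],"twist":0},{"dp":[0,0,0.005],"twist":0},{"dp":[0,0,0],"twist":0},{"dp":[0,0,0],"twist":0}])

```text
time_s: 10.05
ee_pos: [0.5281, 0.2623, 0.0405]
eef_rot: [3.141, 0.0, 2.999]
force: [-1.9, -0.2, 5.4]
grip_width: 0.0245
grip_force: 5.9
```

Contact: 5 N upward on the tool. I back off 0.3 mm, open slowly and go up.

Emit:
step_arm(deltas=[{"dp":[0,0,-0.008],"twist":0},{"dp":[0,0,0],"twist":0}])

```text
time_s: 10.25
ee_pos: [0.5281, 0.2623, 0.0405]
eef_rot: [3.141, 0.0, 2.999]
force: [-1.1, -0.1, 1.9]
grip_width: 0.0238
grip_force: 5.9
```

Emit:
step_arm(deltas=[{"dp":[0,0,0],"twist":0},{"dp":[0,0,0],"twist":0},{"dp":[0,0,0],"twist":0},{"dp":[0,0,0],"twist":0}], gripper=0.1)

```text
time_s: 10.65
ee_pos: [0.5279, 0.2622, 0.0402]
eef_rot: [-3.141, -0.0, 2.999]
force: [-0.0, -1.3, -0.1]
grip_width: 0.0508
grip_force: 0.0
```

Emit:
step_arm(deltas=[{"dp":[0,0,-0.2],"twist":0},{"dp":[0,0,-0.5],"twist":0},{"dp":[0,0,-0.8],"twist":0},{"dp":[0,0,-0.8],"twist":0},{"dp":[0,0,-0.8],"twist":0},{"dp":[0,0,-0.4],"twist":0},{"dp":[0,0,0],"twist":0}])

```text
time_s: 11.35
ee_pos: [0.5288, 0.2626, 0.1834]
eef_rot: [3.139, 0.004, 2.999]
force: [-0.6, 0.4, -0.6]
grip_width: 0.0521
grip_force: 0.0
```

```bash
python3 - <<'E'
from h import *
o=ctrl.get_obs();print(o['time_s'],np.round(o['ee_pos'],4),o['grip_width'])
T=tool(); im,d=ctrl.camera('wrist'); save(im,'w5.png'); P=pts('wrist',d,T)
m=(np.hypot(P[...,0]-.528,P[...,1]-.262)<.04)
print('pig',rect(P,m,.050,.09), np.nanpercentile(P[m][:,2],99.5))
for l in ['elephant','dog','turtle']:
    for r in ctrl.cut_out('wrist',l)[:2]: print(l,round(r['conf'],2),np.round(np.nanmedian(P[r['pixels']],0),3))
E
```

```text
11.35 [0.5288 0.2626 0.1834] 0.05211454639424957
pig (array([528.4, 261.8]), array([24.2, 52.1]), 82.2, 955, np.float64(68.0)) 0.32063156843329904
elephant 0.96 [0.62  0.214 0.068]
elephant 0.66 [0.526 0.263 0.068]
turtle 0.67 [0.513 0.151 0.068]
turtle 0.55 [0.526 0.228 0.038]
```

View pics/w5.png

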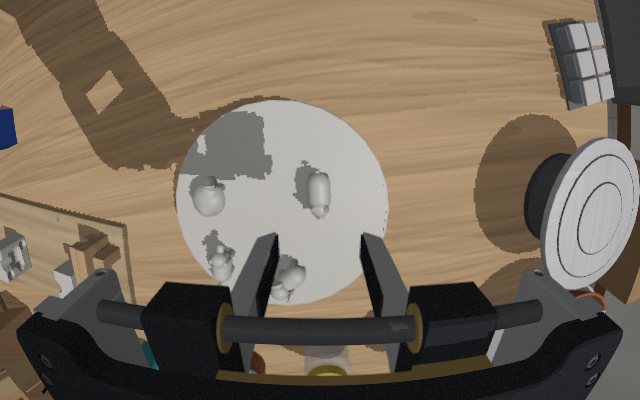

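The pig stands upright at (319,192) on the bat, with the others in place. Now I go to the loose half.

Emit:
step_arm(deltas=[{"dp":[-0.1,-0.4,0],"twist":0},{"dp":[-0.2,-0.8,0],"twist":0},{"dp":[-0.2,-0.8,0],"twist":0},{"dp":[-0.2,-0.8,0],"twist":0},{"dp":[-0.2,-0.8,0],"twist":0},{"dp":[-0.2,-0.8,0],"twist":0},{"dp":[-0.2,-0.8,0],"twist":0},{"dp":[-0.2,-0.8,0],"twist":0},{"dp":[-0.2,-0.8,0],"twist":0},{"dp":[-0.2,-0.8,0],"twist":0}], gripper=1)

```text
time_s: 12.55
ee_pos: [0.5594, -0.0518, 0.1797]
eef_rot: [-3.141, -0.001, 2.999]
force: [0.5, -0.5, 0.7]
grip_width: 0.0939
grip_force: 0.0
```

Emit:
step_arm(deltas=[{"dp":[-0.2,-0.8,0],"twist":0},{"dp":[-0.2,-0.8,0],"twist":0},{"dp":[-0.2,-0.8,0],"twist":0},{"dp":[-0.2,-0.8,0],"twist":0},{"dp":[-0.2,-0.8,0],"twist":0},{"dp":[0,-0.8,0],"twist":0},{"dp":[0,-0.8,0],"twist":0},{"dp":[0,-0.8,0],"twist":0},{"dp":[0,0,0],"twist":1},{"dp":[0,0,0],"twist":1}])

```text
time_s: 13.55
ee_pos: [0.562, -0.3103, 0.1793]
eef_rot: [3.141, -0.002, 2.855]
force: [-0.0, 0.9, -0.5]
grip_width: 0.094
grip_force: 0.0
```

Emit:
step_arm(deltas=[{"dp":[0,0,0],"twist":1},{"dp":[0,0,0],"twist":1},{"dp":[0,0,0],"twist":1},{"dp":[0,0,0],"twist":1},{"dp":[0,0,0],"twist":1},{"dp":[0,0,0],"twist":1},{"dp":[0,0,0],"twist":1},{"dp":[0,0,0],"twist":1},{"dp":[0,0,0],"twist":1},{"dp":[0,0,0],"twist":1},{"dp":[0,0,0],"twist":1}])

```text
time_s: 14.65
ee_pos: [0.5624, -0.3093, 0.1795]
eef_rot: [-3.141, -0.001, 2.089]
force: [-0.6, -0.1, 0.5]
grip_width: 0.0939
grip_force: 0.0
```

Emit:
step_arm(deltas=[{"dp":[0,0,0],"twist":1},{"dp":[0,0,0],"twist":1},{"dp":[0,0,0],"twist":1},{"dp":[0,0,0],"twist":1},{"dp":[0,0,0],"twist":1},{"dp":[0,0,0],"twist":1},{"dp":[0,0,0],"twist":1},{"dp":[0,0,0],"twist":1},{"dp":[0,0,0],"twist":1},{"dp":[0,0,0],"twist":1},{"dp":[0,0,0],"twist":1},{"dp":[0,0,0],"twist":0.2}])

```text
time_s: 15.85
ee_pos: [0.5625, -0.3092, 0.1796]
eef_rot: [-3.14, -0.0, 1.308]
force: [-0.3, -0.0, 0.1]
grip_width: 0.0943
grip_force: 0.0
```

```bash
python3 look.py w6 x; python3 - <<'E'
from h import *
P=np.load('P_w6.npy')
def big(x0,x1,y0,y1): return (P[...,0]>x0)&(P[...,0]<x1)&(P[...,1]>y0)&(P[...,1]<y1)
# robust: fit of edges via rotated extents percentile
for l,m in [('A',big(.56,.66,-.165,-.085)&(P[...,2]>.0805)&(P[...,2]<.09)),('B',big(.5,.63,-.36,-.26)&(P[...,2]>.08)&(P[...,2]<.09))]:
    Q=P[m]; print(l,len(Q),cv2.minAreaRect((Q[:,:2]*1000).astype(np.float32)))
E
```

```text
15.85 [ 0.5625 -0.3092  0.1796] [-3.1403e+00 -2.0000e-04  1.3079e+00] [-0.56  0.53  1.26 -0.    1.35 -0.3 ] [-0.31 -0.01  0.13]
A (array([ 609., -134.]), array([14.4, 64.4]), 74.6, 768, np.float64(82.7))
fence (array([ 608.5, -136.4]), array([13.4, 63.5]), 68.2, 326, np.float64(75.5))
B (array([ 564.5, -308.6]), array([40.3, 64.3]), 75.0, 2698, np.float64(82.9))
board (array([ 616.1, -267. ]), array([327.5, 278.4]), 75.1, 34730, np.float64(14.9))
A 752 ((608.9564819335938, -133.95443725585938), (14.390405654907227, 64.38150787353516), 74.64956665039062)
B 2686 ((564.530029296875, -308.61822509765625), (40.33291244506836, 64.29251861572266), 74.99488830566406)
```

View pics/w6.png

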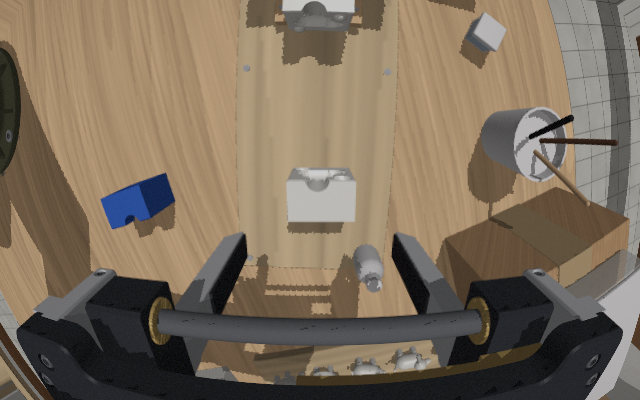

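B measures (564.5, -308.6) mm with its axis at 75.0°, and shows white at (320,195) under the gripper. Bottle at (370,265) is clear. I descend and grip its sides.

Emit:
step_arm(deltas=[{"dp":[0.03,0.045,0.4],"twist":0},{"dp":[0,0,0.8],"twist":0},{"dp":[0,0,0.8],"twist":0},{"dp":[0,0,0.8],"twist":0},{"dp":[0,0,0.6],"twist":0},{"dp":[0,0,0.3],"twist":0},{"dp":[0,0,0.04],"twist":0},{"dp":[0,0,0],"twist":0},{"dp":[0,0,0],"twist":0}])

```text
time_s: 16.8
ee_pos: [0.5661, -0.3082, 0.0321]
eef_rot: [3.14, 0.001, 1.31]
force: [-0.3, -0.1, -0.1]
grip_width: 0.0944
grip_force: 0.0
```

Emit:
step_arm(deltas=[{"dp":[0,0,0],"twist":0},{"dp":[0,0,0],"twist":0},{"dp":[0,0,0],"twist":0},{"dp":[0,0,0],"twist":0},{"dp":[0,0,0],"twist":0},{"dp":[0,0,0],"twist":0}], gripper=-1, squeeze=40)

```text
time_s: 17.4
ee_pos: [0.5655, -0.3079, 0.0309]
eef_rot: [3.141, 0.0, 1.31]
force: [-1.3, 1.1, 2.7]
grip_width: 0.0635
grip_force: 40.0
```

```bash
python3 look.py w7 x; python3 - <<'E'
from h import *
im,d=ctrl.camera('top'); P=pts('top',d)
np.save('P_t.npy',P)
P=np.load('P_w7.npy'); o=ctrl.get_obs(); print(np.round(o['force'],1),np.round(o['moment'],2),o['grip_width'])
# A: side/face points and top via rotated frame
for nm in ['w2','w7']:
    P=np.load('P_%s.npy'%nm)
    m=(P[...,0]>.56)&(P[...,0]<.66)&(P[...,1]>-.17)&(P[...,1]<-.08)
    for lo,hi in [(.0805,.09)]:
        Q=P[m&(P[...,2]>lo)&(P[...,2]<hi)][:,:2]*1000
        for a in [72,73,73.5,74,74.5,75,76]:
            y=np.array([np.cos(np.radians(a)),np.sin(np.radians(a))]);x=np.array([y[1],-y[0]])
            u=Q@x;v=Q@y; print(nm,a,len(Q),np.round([np.percentile(u,.5),np.percentile(u,99.5),np.percentile(v,.5),np.percentile(v,99.5)],1))
    # face points of A: fit line x-y
    Q=P[m&(P[...,2]>.025)&(P[...,2]<.079)][:,:2]*1000
    print('face n',len(Q))
    # fence top line
E
```

```text
17.4 [ 0.5655 -0.3079  0.0309] [3.1414e+00 1.0000e-04 1.3100e+00] [-0.56  0.68  1.38 -0.    1.08 -0.29] [-1.35  1.13  2.67]
A (array([0., 0.]), array([0., 0.]), 0.0, 0, np.float64(nan))
fence (array([0., 0.]), array([0., 0.]), 0.0, 0, np.float64(nan))
B (array([ 565.9, -306.8]), array([38.1, 88.2]), 74.9, 9246, np.float64(83.0))
board (array([ 609.7, -291.3]), array([275.5, 275.6]), 74.5, 64110, np.float64(14.9))
[-1.8  0.7  2. ] [ 0.07  0.33 -0.  ] 0.06403713274797333
w2 72 1993 [588.1 651.4  54.4  95.1]
w2 73 1993 [589.5 652.6  43.9  84.2]
w2 73.5 1993 [590.  653.   38.5  78.8]
w2 74 1993 [590.4 653.5  33.1  73.5]
w2 74.5 1993 [590.7 653.8  27.6  68.3]
w2 75 1993 [591.1 654.2  22.   63. ]
w2 76 1993 [591.6 654.7  10.7  52.4]
face n 2740
  return _methods._mean(a, axis=axis, dtype=dtype,
  ret = ret.dtype.type(ret / rcount)
Traceback (most recent call last):
IndexError: index -1 is out of bounds for axis 0 with size 0
```

Emit:
step_arm(deltas=[{"dp":[0,0,-0.006],"twist":0},{"dp":[0.05,0,0],"twist":0.22},{"dp":[0.1,0,0],"twist":0.22},{"dp":[0.15,-0.04,0],"twist":0},{"dp":[0.15,-0.04,0],"twist":0},{"dp":[0.15,-0.04,0],"twist":0},{"dp":[0.15,-0.04,0],"twist":0},{"dp":[0.15,-0.04,0],"twist":0},{"dp":[0.15,-0.02,0],"twist":0},{"dp":[0.15,0,0],"twist":0}])

```text
time_s: 18.5
ee_pos: [0.5707, -0.2587, 0.031]
eef_rot: [-3.141, -0.0, 1.279]
force: [0.0, 0.9, -1.7]
grip_width: 0.0637
grip_force: 40.0
```

Emit:
step_arm(deltas=[{"dp":[0.15,0,0],"twist":0},{"dp":[0.15,0,0],"twist":0},{"dp":[0.15,0,0],"twist":0},{"dp":[0.15,0,0],"twist":0},{"dp":[0.15,0,0],"twist":0},{"dp":[0.15,0,0],"twist":0},{"dp":[0.15,0,0],"twist":0},{"dp":[0.15,0,0],"twist":0},{"dp":[0.15,0,0],"twist":0},{"dp":[0.1,0,0],"twist":0},{"dp":[0,0,0],"twist":0}])

```text
time_s: 19.6
ee_pos: [0.5875, -0.2032, 0.031]
eef_rot: [-3.142, -0.0, 1.28]
force: [-0.0, -0.1, -0.9]
grip_width: 0.0637
grip_force: 40.0
```

```bash
cat > uv.py <<'E'
from h import *
o=ctrl.get_obs(); a=np.radians(73.3); y=np.array([np.cos(a),np.sin(a)]); x=np.array([y[1],-y[0]])
p=np.array(o['ee_pos'][:2])*1000; f=np.array(o['force'])
print(round(o['time_s'],2),'u,v',np.round([p@x,p@y],2),'(goal 621.3, 21.7) yaw',round(np.degrees(o['eef_rot'][2]),2),'z',round(o['ee_pos'][2],4),'F u,v,z',np.round([f[:2]@x,f[:2]@y,f[2]],1),'M',np.round(o['moment'],2),'w',round(o['grip_width'],4))
E
python3 uv.py; python3 - <<'E'
from h import *
T=tool(); im,d=ctrl.camera('wrist'); save(im,'w8.png'); P=pts('wrist',d,T)
a=np.radians(73.3); y=np.array([np.cos(a),np.sin(a)]); x=np.array([y[1],-y[0]])
U=P[...,:2]@x*1000;V=P[...,:2]@y*1000;Z=P[...,2]*1000
m=(Z>80.5)&(Z<86)&(U>570)&(U<670)
for l,lo,hi in [('B',-25,38),('A',32,88)]:
    k=m&(V>lo)&(V<hi)&(U>585)&(U<657); 
    if k.sum()>20: print(l,k.sum(),np.round([np.percentile(U[k],[.5,99.5]),np.percentile(V[k],[.5,99.5])],1))
E
```

```text
19.6 u,v [621.16 -25.81] (goal 621.3, 21.7) yaw 73.33 z 0.031 F u,v,z [-0.  -0.1 -0.9] M [-0.08  0.06 -0.06] w 0.0637
B 4323 [[587.1 655. ]
 [-24.9  -6.1]]
A 13744 [[589.9 653.3]
 [ 41.3  81. ]]
```

View pics/w8.png

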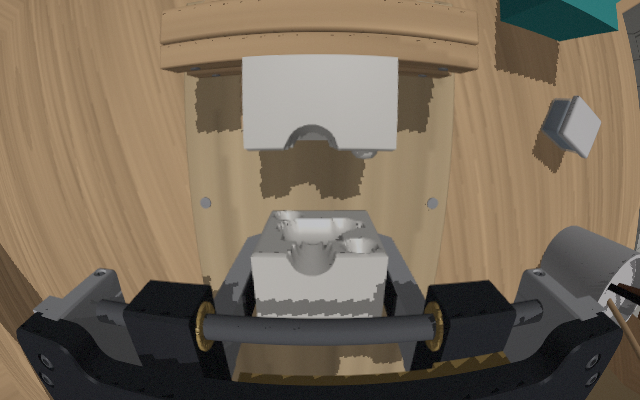

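The wrist view shows half A at columns 242–397 and half B at 252–388, with their centres aligned and nubs and sockets facing; the gap is 47 mm. I advance.

Emit:
step_arm(deltas=[{"dp":[0.1,0,0.004],"twist":0},{"dp":[0.12,0,0],"twist":0},{"dp":[0.12,0,0],"twist":0},{"dp":[0.12,0,0],"twist":0},{"dp":[0.12,0,0],"twist":0},{"dp":[0.12,0,0],"twist":0},{"dp":[0.12,0,0],"twist":0},{"dp":[0.12,0,0],"twist":0},{"dp":[0.06,0,0],"twist":0},{"dp":[0,0,0],"twist":0}])

```text
time_s: 20.65
ee_pos: [0.5991, -0.165, 0.0309]
eef_rot: [3.141, -0.0, 1.28]
force: [0.4, 0.5, 1.8]
grip_width: 0.0638
grip_force: 40.0
```

```bash
python3 uv.py
```

```text
20.65 u,v [621.23  14.14] (goal 621.3, 21.7) yaw 73.31 z 0.0309 F u,v,z [0.3 0.6 1.8] M [0.16 0.08 0.04] w 0.0638
```

Emit:
step_arm(deltas=[{"dp":[0.025,0,0],"twist":0},{"dp":[0.025,0,0],"twist":0},{"dp":[0.025,0,0],"twist":0},{"dp":[0.025,0,0],"twist":0},{"dp":[0.025,0,0],"twist":0},{"dp":[0.025,0,0],"twist":0},{"dp":[0,0,0],"twist":0}])

```text
time_s: 21.35
ee_pos: [0.6007, -0.1596, 0.0309]
eef_rot: [3.141, -0.0, 1.279]
force: [0.2, -0.3, 1.3]
grip_width: 0.0638
grip_force: 40.0
```

```bash
python3 uv.py
```

```text
21.35 u,v [621.23  19.78] (goal 621.3, 21.7) yaw 73.3 z 0.0309 F u,v,z [ 0.3 -0.3  1.3] M [-0.22  0.16 -0.03] w 0.0638
```

Nubs are entering freely. I go on in half-millimetre steps.

Emit:
step_arm(deltas=[{"dp":[0.0125,0,0],"twist":0},{"dp":[0.0125,0,0],"twist":0},{"dp":[0.0125,0,0],"twist":0},{"dp":[0,0,0],"twist":0}])

```text
time_s: 21.75
ee_pos: [0.6011, -0.1582, 0.0309]
eef_rot: [3.142, 0.0, 1.279]
force: [-0.5, -1.0, 3.3]
grip_width: 0.0636
grip_force: 40.0
```

```bash
python3 uv.py
```

```text
21.75 u,v [621.19  21.16] (goal 621.3, 21.7) yaw 73.29 z 0.0309 F u,v,z [-0.1 -1.1  3.3] M [-0.39  0.17 -0.03] w 0.0636
```

Emit:
step_arm(deltas=[{"dp":[0.01,0,0],"twist":0},{"dp":[0.01,0,0],"twist":0},{"dp":[0,0,0],"twist":0}])

```text
time_s: 22.05
ee_pos: [0.6013, -0.1577, 0.0309]
eef_rot: [3.141, 0.0, 1.279]
force: [-1.1, -4.1, 3.6]
grip_width: 0.0639
grip_force: 40.0
```

```bash
python3 uv.py
```

```text
22.05 u,v [621.22  21.77] (goal 621.3, 21.7) yaw 73.29 z 0.0309 F u,v,z [ 0.1 -4.2  3.6] M [-0.67  0.24  0.03] w 0.0639
```

Emit:
step_arm(deltas=[{"dp":[0.008,0,-0.004],"twist":0},{"dp":[0.008,0,0],"twist":0},{"dp":[0,0,0],"twist":0},{"dp":[0,0,0],"twist":0}])

```text
time_s: 22.45
ee_pos: [0.6012, -0.1576, 0.0309]
eef_rot: [-3.142, 0.001, 1.279]
force: [-3.0, -7.8, 2.3]
grip_width: 0.0641
grip_force: 40.0
```

```bash
python3 uv.py; python3 - <<'E'
from h import *
T=tool(); im,d=ctrl.camera('wrist'); save(im[20:360,120:520],'w9.png'); P=pts('wrist',d,T)
a=np.radians(73.3); y=np.array([np.cos(a),np.sin(a)]); x=np.array([y[1],-y[0]])
U=P[...,:2]@x*1000;V=P[...,:2]@y*1000;Z=P[...,2]*1000
k=(Z>80.5)&(Z<86)&(U>590)&(U<653)&(V>-5)&(V<90); print(np.round(np.percentile(V[k],[.5,99.5]),1),np.round(np.median(Z[k&(V<38)]),2),np.round(np.median(Z[k&(V>44)]),2))
i=a=cv2.imread('pics/w9.png'); cv2.imwrite('pics/w9.png',cv2.resize(i,(800,680))[60:660])
E
python3 uv.py
```

```text
22.45 u,v [621.16  21.82] (goal 621.3, 21.7) yaw 73.27 z 0.0309 F u,v,z [-0.6 -8.4  2.3] M [-1.33  0.36 -0.06] w 0.0641
[ 5.5 81.2] 82.97 82.94
22.5 u,v [621.19  21.81] (goal 621.3, 21.7) yaw 73.26 z 0.0309 F u,v,z [ 0.2 -8.   1.4] M [-1.29  0.29 -0.1 ] w 0.0637
```

View pics/w9.png

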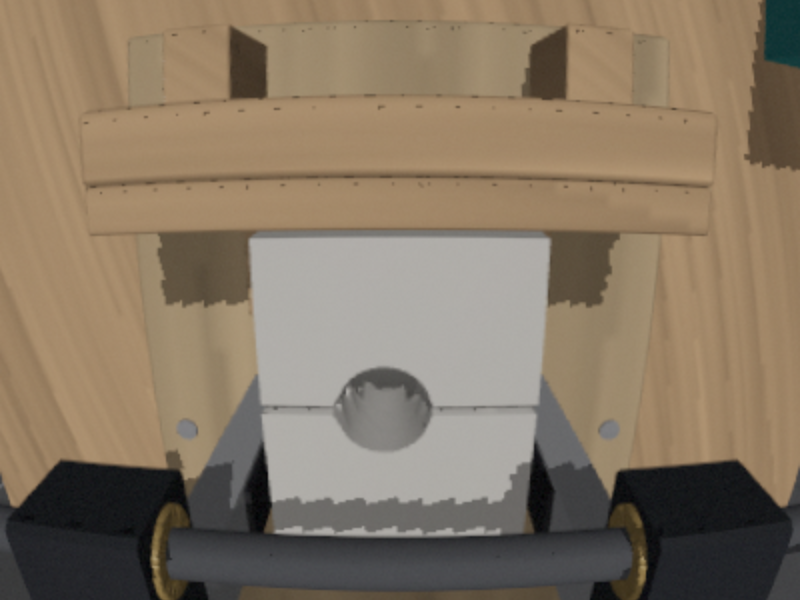

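The seam at row 408 is a hairline across, the block edges are flush, and the hole is round. I bring the push up to strength.

Emit:
step_arm(deltas=[{"dp":[0.009,0,0],"twist":0},{"dp":[0.009,0,0],"twist":0},{"dp":[0.008,0,0],"twist":0},{"dp":[0,0,0],"twist":0},{"dp":[0,0,0],"twist":0},{"dp":[0,0,0],"twist":0},{"dp":[0,0,0],"twist":0}])

```text
time_s: 23.2
ee_pos: [0.6012, -0.1576, 0.031]
eef_rot: [-3.141, 0.002, 1.278]
force: [-5.6, -14.0, 2.7]
grip_width: 0.0637
grip_force: 40.0
```

```bash
cat > avg.py <<'E'
from h import *
a=np.radians(73.3); y=np.array([np.cos(a),np.sin(a)]); x=np.array([y[1],-y[0]]); L=[]
for i in range(10):
    ctrl.camera('top'); f=np.array(ctrl.get_obs()['force']); L.append([f[:2]@x,f[:2]@y,f[2]])
L=np.array(L); print(np.round(L[:,1],1),np.round(L.mean(0),2))
E
python3 avg.py; python3 uv.py
```

```text
[-14.9 -15.3 -16.1 -15.7 -14.7 -14.6 -15.5 -15.  -15.  -15.7] [ -0.78 -15.25   2.7 ]
23.7 u,v [621.18  21.81] (goal 621.3, 21.7) yaw 73.24 z 0.031 F u,v,z [ -1.6 -15.7   2.9] M [-2.24  0.71 -0.06] w 0.0641
```

The push holds steady at 15.2 N. Taking off about 1–1.5 N of drag leaves roughly 14 N on the other half. A last numeric check of the bystanders, then hand-in.

```bash
python3 - <<'E'
from h import *
im,d=ctrl.camera('top'); P=pts('top',d); ok=True
for l,c in [('pig',(.528,.262)),('elephant',(.624,.209)),('dog',(.592,.137)),('turtle',(.515,.144)),('glue',(.591,-.400))]:
    m=np.hypot(P[...,0]-c[0],P[...,1]-c[1])<.04; r=rect(P,m,.05,.12); print(l,r[0],r[3],r[4]); ok&=r[3]>30
if ok: print(ctrl.hand_in())
E
```

```text
pig [528.6 261.3] 228 69.7
elephant [629.4 208.8] 258 71.2
dog [593.3 139.6] 217 71.0
turtle [515.4 143.7] 269 69.9
glue [ 593.1 -405.3] 218 68.2
the job is handed in; nothing more can be done
None
```

The job is handed in: the pig stands on the bat with the other animals and the bottle where they were, the mould seam is closed, and the arm is still holding a push of about 14 N (15.2 N measured at the wrist, less an estimated 1–1.5 N of drag).

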